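# Present the contact lens on the revolving lens stand and hold it still

## Robot

A 7-joint arm with a two-finger parallel gripper is mounted at the origin on a cart in front of the work surface, level with it; the furniture and walls round the work are solid. World frame = base frame: x ahead of the robot, y to its left, z up, the work surface at z = 0. Lengths are in m, angles in rad, forces in N, time in s.
With the tool pointing down it reaches from about 0.4 to 0.75 m from the base axis. Payload 19.5 kg.
Tool frame: the origin (TCP) lies midway between the tips of the shut fingers; the grasp point (between the pads) lies 19 mm behind it; z points along the fingers, y is the line along which they close (so a half turn about z gives the same grasp; the last joint's range is limited). The gripper opens to 85 mm and grips with 20 to 120 N. Pads are 22 mm wide; open, the fingers measure 114 mm over their backs; the gripper's body (76 mm by 85 mm) begins 54 mm behind the grasp point. The pads swing forward as they close: fully open they stand 13 mm farther back than shut.
Start: joints at [-1.254, 0.707, -0.028, 1.485, 0.022, 0.951, -0.075], TCP at [0.202, 0.538, 0.231] pointing down, gripper open.
Joint ranges: [-2.71, 2.71], [-0.32, 2.16], [-1.57, 1.52], [0, 2.45], [-1.46, 4.6], [0, 2.02], [-2.83, 2.83]. Speed limits (rad/s): [1.89, 1.89, 2.57, 2.57, 3.01, 3.01, 3.01].

## Interface

Orientations are given as a unit quaternion [w, x, y, z].
In Python, from cell import arm gives the robot as it stands. The module is installed in compiled form; this text tells all that it offers.
- The arm moves only by the tool move_arm, never from a script. Its arguments are lists of equal length, an entry for each row: "xyz": the shift along the tool's x, y, z in units of 0.1 m (1.0 is 0.1 m), a list of three; "twist": the turn about the tool's z in units of 90 degrees (1.0 is 90 degrees); "grip": the closure, from 0 (fully open) to 1 (shut). In form: {"xyz": [[dx, dy, dz], ...], "twist": [twist, ...], "grip": [grip, ...]}. A call has 1 to 20 rows; each row is the pose to reach, as a shift and turn from the pose commanded when the call began, along the tool's axes at that moment; what a row does not reach only later rows make up. A row lasts 1/10 s, in which the tool goes at most 50 mm and 8.59 degrees, less where a joint would pass 70% of its speed; a pose out of reach is approached as far as the arm can. A call with a number of a shift or a turn outside -1 to 1 is refused whole. A call with a gripper value outside its range is refused whole. The fingers move at their own pace and stop on an object; the grip force is fixed at half the most. Time passes only in rows, so rows that repeat a pose let the fingers close. It gives the time, the measured TCP pose, the force, the opening and the grip force at its end, in the units of the state.
- arm.sense(): the state, without advancing time (a new reading comes with each control period).
- arm.camera(name): name is "scene" or "top" or "wrist"; returns a dict with "pixels" (400x640x3 uint8, blue, green, red), "vertical_fov" (degrees; the focal length in pixels is half the picture's height over the tangent of half this angle, whatever the lens; pixels are square), "cx", "cy" (the principal point, pixels), "k1" (the pictures are not rectified: a ray, as slopes to the right and down, at radius r is drawn at 1 + k1 r^2 times it, then the intrinsics apply), "R" (3x3) and "t" (3): a world point X has camera coordinates R X + t; the wrist camera has in their place "mount" (4x4, takes a point from camera to tool coordinates, whose origin is the TCP and whose axes are the flange's). Camera axes: x right, y down, z forward; pixel columns grow to the right and rows downward; lengths in m; the calibration is good to about 2 mm. A picture is of the moment at which its call begins: read the wrist's pose just before it. There is no depth.
- arm.job_done(): hands the job in; it is judged then, once.
The state is a dict: "clock": time; "q": joint angles; "qvel": joint speeds; "effort": joint torques, N m; "ee_pos": TCP position; "tool_rot": TCP orientation; "ft_force": force on the tool from outside, world axes, zero at the start; "torque": the same for the moment, N m; "width": opening from 0.0 (shut) to 1.0 (fully open); "grasp_force": force on a finger pad.
Only numpy, scipy, OpenCV 4.12 (cv2) and the standard library are available. Lean on these libraries where they do the work, as an engineer would, in place of code of your own. Each camera call takes 0.05 s, during which the arm holds its last target. There are 200 camera calls.

## Task

Get the revolving lens stand ready for the next examination: take the used condensing lens from the landing tray and set it down flat in the empty cup, without dropping it, and turn the stand until the cone-shaped contact lens is at the front, right behind the middle of the landing tray. The doctor has only one hand free to lift it out, so finish with the centre knob gripped and the stand held still: do not let go. Leave the other lens and the cases in their cups and the things round about where they are.

Things in the scene. Friction and masses are not known exactly. Their poses are not given: they have to be found in the camera images.
- used_lens: The condensing lens just used: a ribbed ring 45 mm across and 19 mm tall with a clear lens in it, about 30 g, lying flat in the landing tray of the stand (66 x 150 mm, floor 6 mm above the table, rim 12 mm, so the lens stands 13 mm proud of the rim). Origin at the centre of its underside, z up. Its upper half can be gripped from above.
- empty_cup (a point): Centre of the floor of the one empty cup on the platter, 26 mm above the table; z up. The cup is a white ring 50 mm inside (2.5 mm of play round the lens), 56 mm outside, its rim 6 mm above its floor. All five cups are centred 60 mm from the platter's axis, 72 degrees apart. Fingers have more room along the platter's rim than towards the knob.
- contact_lens: The contact lens (gonioscopy lens) needed next: a black tapered cone standing on its wide end, 38 mm across, 29 mm tall, the only conical thing on the stand. It stands loose, with 3.5 mm of play all round, in one of three equal cups (45 mm inside); the flat-capped cases are in the other two. Origin at the centre of its underside, z up.
- knob: Round black centre knob of the lens stand, fixed to the platter on its axis: 34 mm across (35 mm over the flutes), 30 mm high, its underside (the origin) 63 mm and its top 93 mm above the table. It can be gripped from above at any yaw. Turning it turns the platter, one to one, either way.
- platter (a joint): Angle, rad, by which the round platter (190 mm across) with its cups and the knob has been turned since the start (0 then); grows anticlockwise seen from above. It turns easily (friction about 0.02 N m), has no spring or detent, and stays about where it is left; a full turn and more is free either way.
- front (a point): Front position on the fixed plinth of the stand, where lenses are taken: 60 mm from the platter's axis towards the landing tray on the plinth's robot-facing side, centred on the tray's length, 26 mm above the table. It does not turn with the platter. Its x axis points to the platter's axis.
- big_lens: The bigger condensing lens, a black ribbed ring 53 mm across, 21 mm tall, in the big cup (57 mm inside) next to the empty one. It stays there. Origin at the centre of its underside.
- case_1: Round screw case with a flat cap, 41 mm across, 25 mm tall, in one of the three equal cups. It stays there. Origin at the centre of its underside.
- case_2: Another such case, in another of the three equal cups. It stays there. Origin at the centre of its underside.
- tube: Bystander: a gel tube, 136 mm long and 26 mm high, lying on the table to the left of the stand. Origin at the centre of its underside.
- occluder_1: Bystander: a flat black eye occluder with a handle, 191 mm long, lying on the table behind the stand. Origin at the centre of its underside.
There are look-alikes about, which are no part of the job. What is shaped like the contact_lens but orange is not meant.

How it is judged:
On the way:
1. the used lens lies in the empty cup, let go (horizontal distance between used_lens and empty_cup below 0.006 m and z of used_lens in the frame of empty_cup below 0.003 m and angle between used_lens's own z axis and vertical below 0.08 rad and contact force between the fingers and used_lens below 0.05 N), for 0.2 s.
At the end, for the whole second after the job is handed in: Used lens flat in the formerly empty cup (centre within 6 mm, underside within 3 mm of the floor), not touched; contact lens upright in its cup, centre within 12 mm of the front position; fingers press the knob with over 2 N; platter slower than 0.04 rad/s; all through the last second (all of step 1 and horizontal distance between contact_lens and front below 0.012 m and z of contact_lens in the frame of empty_cup below 0.004 m and angle between contact_lens's own z axis and vertical below 0.1 rad and contact force between the fingers and knob above 2 N and velocity of joint platter between -0.04 and 0.04 rad/s); the arm keeps its last pose, push and grip.
It fails at once if the used lens is dropped: it falls freely (linear speed of used_lens above 0.35 m/s and contact force between used_lens and anything else below 0.001 N).
It fails at once if another lens or case leaves its cup or topples (z of any of contact_lens, case_1, case_2, big_lens in the frame of empty_cup above 0.01 m or z of any of contact_lens, case_1, case_2, big_lens in the frame of empty_cup below -0.006 m or angle between any of contact_lens, case_1, case_2, big_lens's own z axis and vertical above 0.35 rad).
It fails at once if a bystander is shoved more than 4 cm (distance of any of tube, occluder_1 from where it was at the start of the episode above 0.04 m).
It also fails if it takes over 58 s, if anything falls off the work surface, if the arm or the gripper's body presses on something with over 40 N, if the wrist force passes 120 N, or if a joint passes its speed limit or range.

## Working session

There is one attempt and no reset: what is moved stays moved. The work goes in short steps, Python scripts to look and compute and a tool call to move; the robot and the scene stay as the last step left them, time stands still between calls to the robot, and variables do not carry over. Pictures are saved under pics/ and viewed, at most 10 in all, crops included, and the job is handed in when it is done.

Besides the shell and the picture viewer there is one more tool, called after ">>>" as name([rows], argument=value, ...), one row to a line, values as JSON. move_arm: Moves the arm, as the interface text tells. Shifts and turns lie within -1 to 1; 1 stands for 0.1 m of shift or 90 degrees of turn. Its arguments: {"type":"object","properties":{"xyz":{"type":"array"},"twist":{"type":"array"},"grip":{"type":"array"}},"required":["xyz","twist","grip"]}

```bash
mkdir -p pics; cat > h.py <<'E'
import numpy as np, cv2
from scipy.spatial.transform import Rotation as Ro
from cell import arm
def save(c,f): cv2.imwrite('pics/'+f,c['pixels'])
def K(c):
    f=200/np.tan(np.radians(c['vertical_fov'])/2); return f
def ray(c,u,v):
    f=K(c); d=np.array([(u-c['cx'])/f,(v-c['cy'])/f]); s=d.copy()
    for _ in range(30): s=d/(1+c['k1']*(s@s))
    return np.array([s[0],s[1],1])
def ext(c,s=None):
    if 'R' in c: return np.array(c['R']),np.array(c['t'])
    w,x,y,z=s['tool_rot']; T=np.eye(4); T[:3,:3]=Ro.from_quat([x,y,z,w]).as_matrix(); T[:3,3]=s['ee_pos']
    M=np.linalg.inv(T@np.array(c['mount'])); return M[:3,:3],M[:3,3]
def at(c,u,v,z,s=None):
    R,t=ext(c,s); o=-R.T@t; d=R.T@ray(c,u,v); return o+d*(z-o[2])/d[2]
def proj(c,X,s=None):
    R,t=ext(c,s); p=R@np.array(X)+t; q=p[:2]/p[2]; q=q*(1+c['k1']*(q@q)); return q*K(c)+[c['cx'],c['cy']]
E
python3 - <<'E'
from h import *
s=arm.sense(); print({k:np.round(v,3) for k,v in s.items()})
a=arm.camera('scene');b=arm.camera('top')
for n,c in (('s',a),('t',b)):
    save(c,n+'0.png'); R,t=ext(c); print(n,c['vertical_fov'],c['k1'],-R.T@t,R[2])
w=np.vstack([a['pixels'],b['pixels']]); cv2.imwrite('pics/st.png',cv2.resize(w,(480,600),interpolation=cv2.INTER_AREA))
E
```

```text
{'clock': np.float64(0.0), 'q': array([-1.254,  0.707, -0.028,  1.485,  0.022,  0.951, -0.076]), 'qvel': array([-0.002,  0.002, -0.001, -0.001, -0.   , -0.   ,  0.   ]), 'effort': array([ 0.0000e+00, -8.8320e+01,  1.2350e+00, -2.3617e+01,  1.7000e-02,
        7.0000e-03, -0.0000e+00]), 'ee_pos': array([0.202, 0.538, 0.231]), 'tool_rot': array([-0.   ,  0.178,  0.984, -0.001]), 'ft_force': array([ 0.475,  0.01 , -0.404]), 'torque': array([-0.026,  0.034, -0.032]), 'grasp_force': np.float64(0.0), 'width': np.float64(0.998)}
s 50.9673045354053 -0.04236206130272577 [ 0.04470679 -0.31014338  0.77305656] [ 0.56614816  0.40668058 -0.71699872]
t 53.308049384054385 -0.002385788698716071 [0.43427885 0.06919906 0.90511908] [ 0.19743719 -0.00541745 -0.98030057]
```

View pics/t0.png

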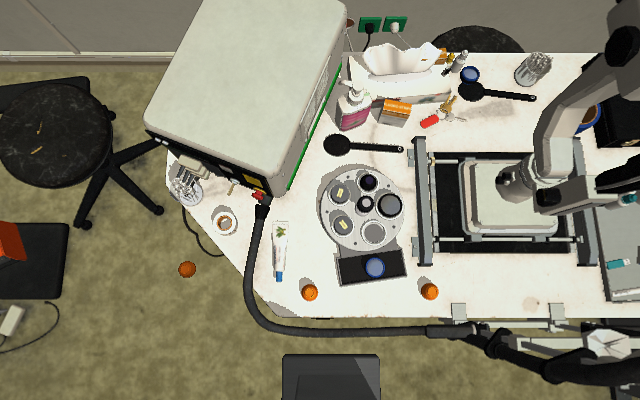

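View pics/s0.png

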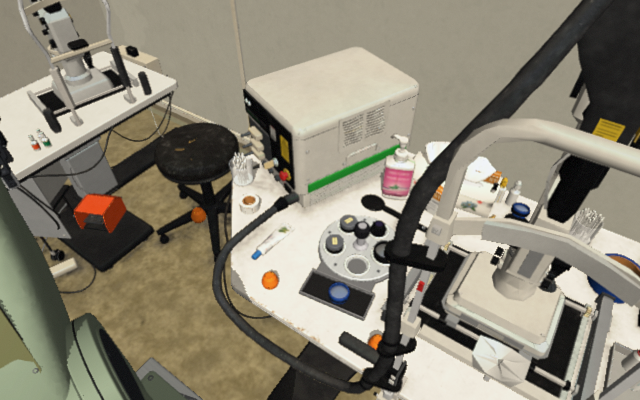

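The top view shows the stand at about (365,207): used blue lens in the tray at (375,267), empty cup at (373,233), big lens at (389,206), knob at (366,203), dark round thing at (368,182), and cases at (341,192) and (341,224). The orange look-alikes are at (310,292) and (430,291). Next I'll enlarge the stand to confirm and measure.

```bash
python3 - <<'E'
from h import *
b=arm.camera('top')
cr=b['pixels'][155:295,300:440]; cr=cv2.resize(cr,(600,600),interpolation=cv2.INTER_CUBIC)
a=cv2.imread('pics/s0.png')[200:320,290:410]
cv2.imwrite('pics/crop.png',cr)
for n,u,v,z in [('knob',366,203,.093),('used',375,267,.025),('empty',373,233,.032),('big',389,206,.047),('cone',368,182,.055),('c1',341,192,.051),('c2',341,224,.051),('traycorn',335,260,.012),('',402,247,.012),('',405,276,.012),('',338,286,.012),('frame',418,140,.0),('frame',425,265,0.)]: print(n,at(b,u,v,z).round(4))
E
```

```text
knob [ 0.5967 -0.0424  0.093 ]
used [ 0.4678 -0.068   0.025 ]
empty [ 0.5415 -0.0646  0.032 ]
big [ 0.5993 -0.0991  0.047 ]
cone [ 0.6515 -0.0532  0.055 ]
c1 [0.6296 0.0062 0.051 ]
c2 [0.5586 0.0071 0.051 ]
traycorn [0.4836 0.0185 0.012 ]
 [ 0.5126 -0.1318  0.012 ]
 [ 0.4488 -0.1358  0.012 ]
 [0.427  0.0124 0.012 ]
frame [ 0.7696 -0.1837 -0.    ]
frame [ 0.4734 -0.1846  0.    ]
```

View pics/crop.png

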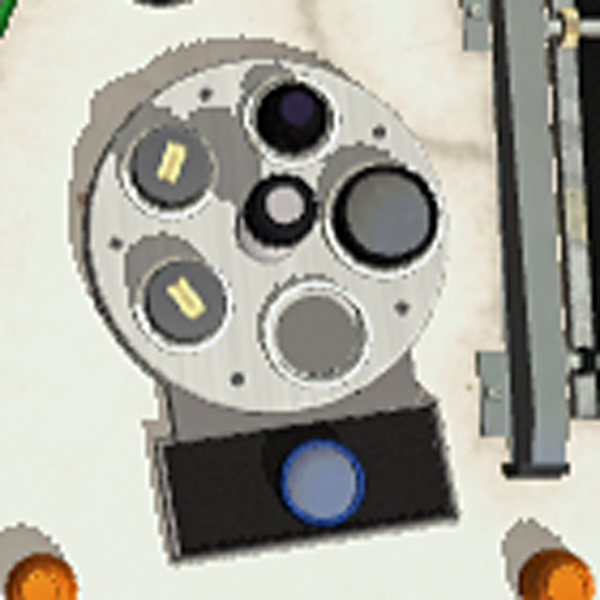

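Candidates for the contact lens: the black tapered one at (368,182) on the platter, and the orange ones at (310,292) and (430,291) on the table. The black one at (368,182) is meant, because it is black, conical and stands in a cup. The crop confirms this. The two caps at (341,192) and (341,224) are flat, and the empty cup is at (374,232).

Moving over the stand.

>>> move_arm([
  [-0.4,-0.4,0],
  [-0.7,-0.7,0],
  [-1,-1,0],
  [-1,-1,0],
], twist=[0,0,0,0], grip=[0,0,0,0])

```text
clock: 0.55
ee_pos: [0.263, 0.4053, 0.2317]
tool_rot: [0.001, 0.181, 0.983, -0.001]
ft_force: [0.0, 0.5, -0.2]
width: 1.001
grasp_force: 0.0
```

>>> move_arm([
  [-0.4,-0.4,0],
  [-0.7,-0.7,0],
  [-1,-1,0],
  [-1,-1,0],
], twist=[0,0,0,0], grip=[0,0,0,0])

```text
clock: 0.95
ee_pos: [0.321, 0.2765, 0.2314]
tool_rot: [0.0, 0.182, 0.983, -0.001]
ft_force: [-0.1, 0.5, 0.6]
width: 1.001
grasp_force: 0.0
```

>>> move_arm([
  [-0.4,-0.4,0],
  [-0.7,-0.7,0],
  [-1,-1,0],
  [-1,-1,0],
], twist=[0,0,0,0], grip=[0,0,0,0])

```text
clock: 1.35
ee_pos: [0.3792, 0.1477, 0.2312]
tool_rot: [0.0, 0.182, 0.983, -0.001]
ft_force: [0.7, 0.1, -0.1]
width: 1.003
grasp_force: 0.0
```

>>> move_arm([
  [-0.3,-0.4,0],
  [-0.6,-0.7,0],
  [-0.7,-1,0],
  [-0.7,-1,0],
  [-0.7,-1,0],
], twist=[-0.09,-0.18,-0.27,-0.35,-0.35], grip=[0,0,0,0,0])

```text
clock: 1.85
ee_pos: [0.4081, 0.0336, 0.2312]
tool_rot: [-0.0, -0.096, 0.995, 0.0]
ft_force: [-0.4, -0.6, 0.0]
width: 1.0
grasp_force: 0.0
```

>>> move_arm([
  [-0.4,-0.4,-0.2],
  [-0.7,-0.7,-0.4],
  [-0.9,-1,-0.5],
  [-0.9,-1,-0.5],
  [-0.9,-1,-0.5],
], twist=[0,0,0,0,0], grip=[0,0,0,0,0])

```text
clock: 2.35
ee_pos: [0.5154, -0.046, 0.281]
tool_rot: [-0.0, -0.094, 0.996, 0.0]
ft_force: [-0.8, -0.1, -0.0]
width: 0.999
grasp_force: 0.0
```

```bash
python3 - <<'E'
from h import *
s=arm.sense();c=arm.camera('wrist');save(c,'w1.png'); R,t=ext(c,s)
print(s['ee_pos'],s['q'].round(2) if hasattr(s['q'],'round') else s['q'],-R.T@t,R[2],c['mount'])
import pickle; pickle.dump((s,c),open('w1.pkl','wb'))
for X in [(.597,-.042,.093),(.468,-.068,.025),(.5415,-.0646,.032)]: print(proj(c,X,s))
E
```

```text
[ 0.51539854 -0.04595607  0.2809576 ] [ 0.21  0.57 -0.33  1.6   0.21  1.    1.58] [ 0.44335657 -0.05921991  0.42388547] [ 0.27804796  0.05366574 -0.9590669 ] [[-4.59918795e-05 -9.58968448e-01 -2.83512812e-01  7.33011166e-02]
 [ 9.99999991e-01 -8.47939135e-06 -1.33540386e-04  5.78455398e-04]
 [ 1.25657000e-04 -2.83512815e-01  9.58968439e-01 -1.42901926e-01]
 [ 0.00000000e+00  0.00000000e+00  0.00000000e+00  1.00000000e+00]]
[311.31404066 237.7879901 ]
[310.9183573  120.71016407]
[303.42776071 177.46249094]
```

View pics/w1.png

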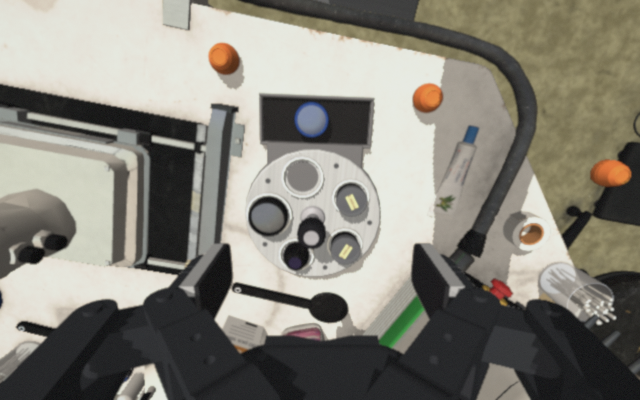

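The wrist view agrees with the top-view estimates: lens (312,120), empty cup (303,177), knob (312,237), cone (297,255). Now I'll refine by segmentation in both views.

```bash
cat > m.py <<'E'
from h import *
def blob(im,mask,near,mina=30):
    n,l,st,ce=cv2.connectedComponentsWithStats(mask.astype('uint8'))
    ok=[i for i in range(1,n) if st[i,4]>=mina]
    i=min(ok,key=lambda i:np.hypot(*(ce[i]-near))); 
    ct,_=cv2.findContours((l==i).astype('uint8'),cv2.RETR_EXTERNAL,cv2.CHAIN_APPROX_NONE)
    return max(ct,key=len)
E
python3 - <<'E'
from m import *
import pickle
s,cw=pickle.load(open('w1.pkl','rb')); ct=arm.camera('top')
for n,c,ss,o in (('w',cw,s,[(311,120),(303,177),(312,120)]),('t',ct,None,[(375,267),(373.5,232),(370,266)])):
    im=c['pixels'].astype(int); b,g,r=im[...,0],im[...,1],im[...,2]; hsv=cv2.cvtColor(c['pixels'],cv2.COLOR_BGR2HSV)
    L=blob(im,(b-r>25)&(b>70),o[0]); (x,y),d,_=cv2.fitEllipse(cv2.convexHull(L)); print(n,'lens px',x,y,d,'->',at(c,x,y,.025,ss).round(4))
    f=at(c,x+d[0]/2,y,.025,ss)-at(c,x-d[0]/2,y,.025,ss); print(' diam',np.linalg.norm(f))
    dark=(im.max(2)<75); T=dark|((b-r>25)&(b>70))
    tray=cv2.morphologyEx(T.astype('uint8'),cv2.MORPH_CLOSE,np.ones((5,5)))
    T=blob(im,tray,o[2],500); rc=cv2.boxPoints(cv2.minAreaRect(T)); P=np.array([at(c,u,v,.010,ss)[:2] for u,v in rc]); print(' tray',P.round(4).tolist(),'ctr',P.mean(0).round(4),[np.linalg.norm(P[i]-P[i-1]).round(4) for i in range(4)])
    # empty cup dark floor
    V=hsv[...,2]; k=V[int(o[1][1])-3:int(o[1][1])+4,int(o[1][0])-3:int(o[1][0])+4]; m=np.median(k)
    E=blob(im,abs(V.astype(int)-m)<22,o[1],100); (x,y),d,_=cv2.fitEllipse(cv2.convexHull(E)); e=at(c,x,y,.026,ss);print(' cup floor',x,y,d,e.round(4),'px/m diam',np.linalg.norm(at(c,x+d[0]/2,y,.026,ss)-at(c,x-d[0]/2,y,.026,ss)))
# enlarged wrist crop
c=cw['pixels'][85:285,235:395]; cv2.imwrite('pics/w1c.png',cv2.resize(c,(480,600),interpolation=cv2.INTER_CUBIC))
E
```

```text
w lens px 310.9405212402344 119.07654571533203 (34.43954086303711, 35.753353118896484) -> [ 0.466  -0.0683  0.025 ]
 diam 0.043940664543951666
 tray [[0.507, -0.1309], [0.4502, -0.136], [0.4291, 0.0027], [0.4853, 0.0137]] ctr [ 0.4679 -0.0626] [np.float64(0.1462), np.float64(0.0571), np.float64(0.1403), np.float64(0.0573)]
 cup floor 300.8309326171875 175.15379333496094 (30.229516983032227, 33.16023635864258) [ 0.5405 -0.0686  0.026 ] px/m diam 0.04055713290201569
t lens px 374.8276672363281 267.1951599121094 (19.320646286010742, 19.94358253479004) -> [ 0.4674 -0.0676  0.025 ]
 diam 0.042235396207616335
 tray [[0.2918, 0.7893], [0.9493, 0.8311], [0.7841, -0.7509], [0.1621, -0.5865]] ctr [0.5469 0.0708] [np.float64(1.3819), np.float64(0.6588), np.float64(1.5906), np.float64(0.6433)]
 cup floor 422.0273132324219 192.18113708496094 (22.083690643310547, 155.44187927246094) [ 0.6354 -0.1793  0.026 ] px/m diam 0.05014764325385923
```

View pics/w1c.png

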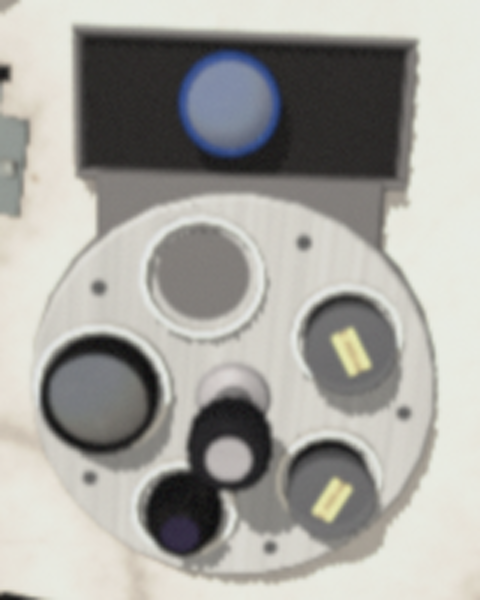

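Wrist crop (×3, origin (235,85)): empty-cup rim at (204,279), platter screw dots at (304,243), (98,288), (90,478), (270,548), (404,412), knob top at (229,458). The black cone at (182,515) tapers upward, so it is confirmed. Now I'll fit the axis and the cup angles.

```bash
python3 - <<'E'
from m import *
import pickle
from scipy.optimize import least_squares as LS
s,c=pickle.load(open('w1.pkl','rb'))
ct=arm.camera('top')
A=lambda x,y,z:at(c,235+(x-1)/3,85+(y-1)/3,z,s)[:2]
B=lambda x,y,z:at(ct,300+x/4.286-.4,155+y/4.286-.4,z)[:2]
dw=[A(*p,.026) for p in [(304,243),(98,288),(90,478),(270,548),(404,412)]]
dt=[B(*p,.026) for p in [(237,379),(402,307),(379,131),(206,94),(116,243)]]
for n,D,e,kn,rim in (('w',dw,A(204,279,.032),A(229,458,.093),[A(104,388,.032),A(187,507,.032),A(333,478,.032),A(347,341,.032)]),('t',dt,B(316,331,.032),B(286,202,.093),[])):
    D=np.array(D)
    f=lambda p:np.concatenate([(D-(p[:2]+p[2]*np.c_[np.cos(p[3]+i),np.sin(p[3]+i)])).ravel() for i in [np.radians(72)*np.arange(5)*sg]])
    best=None
    for sg in (1,-1):
        r=LS(f,[.597,-.042,.08,np.arctan2(*(D[0]-[.597,-.042])[::-1])]); print(n,sg,r.x.round(4),np.degrees(r.x[3]).round(1),'res',np.abs(r.fun).max().round(4))
        if best is None or r.cost<best.cost: best=r
    ax=best.x[:2]; print(' knob',kn.round(4),'cup rim',e.round(4),'dist',np.linalg.norm(e-ax),'ang',np.degrees(np.arctan2(*(e-ax)[::-1])))
    for q in rim: print('   rim',q.round(4),np.linalg.norm(q-ax).round(4),np.degrees(np.arctan2(*(q-ax)[::-1])).round(1))
for n,F,Q in (('w',A,[(76,27),(415,42),(405,180),(78,177)]),('t',B,[(160,442),(436,402),(458,517),(175,562)])):
    P=np.array([F(*q,.012) for q in Q]); print(n,P.round(4).tolist(),P.mean(0).round(4),[np.linalg.norm(P[i]-P[i-1]).round(4) for i in range(4)])
E
```

```text
w 1 [ 0.5971 -0.0425  0.0802  2.9228] 167.5 res 0.0005
w -1 [ 5.9710e-01 -4.2500e-02  1.0000e-04  2.0462e+00] 117.2 res 0.0798
 knob [ 0.5965 -0.0425] cup rim [ 0.542  -0.0655] dist 0.05978779972157068 ang -157.37318016589091
   rim [ 0.601  -0.1017] 0.0593 -86.2
   rim [ 0.6535 -0.0545] 0.0576 -12.0
   rim [0.6257 0.0106] 0.0603 61.8
   rim [0.5582 0.0026] 0.0596 130.8
t 1 [ 0.5983 -0.0426  0.0801  2.9203] 167.3 res 0.0004
t -1 [ 5.9830e-01 -4.2600e-02  2.0000e-04  2.2615e+00] 129.6 res 0.0798
 knob [ 0.5994 -0.0432] cup rim [ 0.5441 -0.0654] dist 0.05876207937609495 ang -157.22100082982485
w [[0.4478, -0.1386], [0.4265, 0.0056], [0.485, 0.0152], [0.5112, -0.1294]] [ 0.4676 -0.0618] [np.float64(0.064), np.float64(0.1458), np.float64(0.0592), np.float64(0.147)]
t [[0.4886, 0.0142], [0.5095, -0.1302], [0.4505, -0.1391], [0.4276, 0.0071]] [ 0.469 -0.062] [np.float64(0.0614), np.float64(0.1459), np.float64(0.0597), np.float64(0.1479)]
```

Axis (0.5975,-0.0425), with the two views 1 mm apart. Dot spacing is 72° and cup radius about 60 mm, both as specified. Empty cup is at -156.8°, cone at -12.6°, front at -171.3°, so the platter must turn -158.7°. The lens is at (0.4668,-0.068).

>>> move_arm([
  [0.26,-0.06,0.3],
  [0.52,-0.125,0.7],
  [0.52,-0.125,1],
  [0.52,-0.125,1],
], twist=[0,0,0,0], grip=[0,0,0,0])

```text
clock: 2.9
ee_pos: [0.4649, -0.0686, 0.1792]
tool_rot: [-0.002, -0.095, 0.995, 0.0]
ft_force: [-0.1, 0.5, 1.2]
width: 1.0
grasp_force: 0.0
```

>>> move_arm([
  [0,0,0.4],
  [0,0,0.8],
  [0,0,1],
  [0,0,1],
  [0,0,1],
], twist=[0,0,0,0,0], grip=[0,0,0,0,0])

```text
clock: 3.4
ee_pos: [0.4673, -0.0689, 0.0827]
tool_rot: [0.001, -0.096, 0.995, -0.0]
ft_force: [-0.3, -0.0, 0.8]
width: 1.005
grasp_force: 0.0
```

```bash
python3 - <<'E'
from m import *
s=arm.sense();c=arm.camera('wrist');save(c,'w2.png')
w,x,y,z=s['tool_rot'];M=Ro.from_quat([x,y,z,w]).as_matrix()
im=c['pixels'].astype(int);b,r=im[...,0],im[...,2]
L=blob(im,(b-r>25)&(b>70),proj(c,(.4668,-.068,.025),s),100);(u,v),d,_=cv2.fitEllipse(cv2.convexHull(L))
p=at(c,u,v,.025,s);print(s['ee_pos'],np.array(s['q']).round(2),'lens',p,d,'tool delta',(M.T@(np.r_[p[:2],.011]-s['ee_pos'])).round(4))
E
```

```text
[ 0.46733422 -0.06888155  0.08270447] [ 0.17  0.82 -0.17  2.    0.38  0.34  1.46] lens [ 0.4653964  -0.06863481  0.025     ] (60.31006622314453, 61.91788101196289) tool delta [0.0019 0.0006 0.0717]
```

>>> move_arm([
  [0.01,0,0.35],
  [0.01,0,0.6],
  [0.01,0,0.71],
  [0.01,0,0.71],
  [0.01,0,0.71],
], twist=[0,0,0,0,0], grip=[0,0,0,0,0])

```text
clock: 3.95
ee_pos: [0.4662, -0.0696, 0.0116]
tool_rot: [0.001, -0.095, 0.995, -0.0]
ft_force: [0.2, -0.6, -0.6]
width: 1.002
grasp_force: 0.0
```

>>> move_arm([
  [0,0,0],
  [0,0,0],
  [0,0,0],
  [0,0,0],
  [0,0,0],
  [0,0,0],
  [0,0,0],
  [0,0,0],
  [0,0,0],
  [0,0,0],
], twist=[0,0,0,0,0,0,0,0,0,0], grip=[0.3,0.4,0.45,0.5,0.6,0.7,0.8,0.8,0.8,0.8])

```text
clock: 4.95
ee_pos: [0.4658, -0.0695, 0.0111]
tool_rot: [0.0, -0.095, 0.995, -0.0]
ft_force: [-3.3, 1.2, 20.3]
width: 0.487
grasp_force: 58.1
```

>>> move_arm([
  [0,0,-0.03],
  [0,0,-0.06],
  [0,0,-0.1],
  [0,0,-0.14],
  [0,0,-0.18],
  [0,0,-0.22],
  [0,0,-0.26],
  [0,0,-0.3],
  [0,0,-0.3],
], twist=[0,0,0,0,0,0,0,0,0], grip=[0.8,0.8,0.8,0.8,0.8,0.8,0.8,0.8,0.8])

```text
clock: 5.85
ee_pos: [0.4657, -0.0696, 0.0408]
tool_rot: [0.0, -0.095, 0.995, -0.0]
ft_force: [-0.1, -0.2, -1.9]
width: 0.481
grasp_force: 60.6
```

```bash
python3 - <<'E'
from m import *
s=arm.sense();c=arm.camera('wrist');c2=arm.camera('top');c3=arm.camera('scene')
w,x,y,z=s['tool_rot'];M=Ro.from_quat([x,y,z,w]).as_matrix()
print({k:np.round(s[k],3) for k in ('ee_pos','ft_force','width','grasp_force')}, 'y axis deg',np.degrees(np.arctan2(M[1,1],M[0,1])))
o=proj(c,s['ee_pos'],s); print(o)
y0,x0=int(o[1])-110,int(o[0])-130
a=cv2.resize(c['pixels'][max(y0,0):max(y0,0)+200,x0:x0+260],(780,600),interpolation=cv2.INTER_CUBIC)
cv2.imwrite('pics/w3.png',a); print(x0,max(y0,0))
E
```

```text
{'ee_pos': array([ 0.466, -0.07 ,  0.041]), 'ft_force': array([-0.07 , -0.211, -1.857]), 'width': np.float64(0.481), 'grasp_force': np.float64(60.615)} y axis deg 100.93563228644764
[320.4124732  249.56687047]
190 139
```

View pics/w3.png

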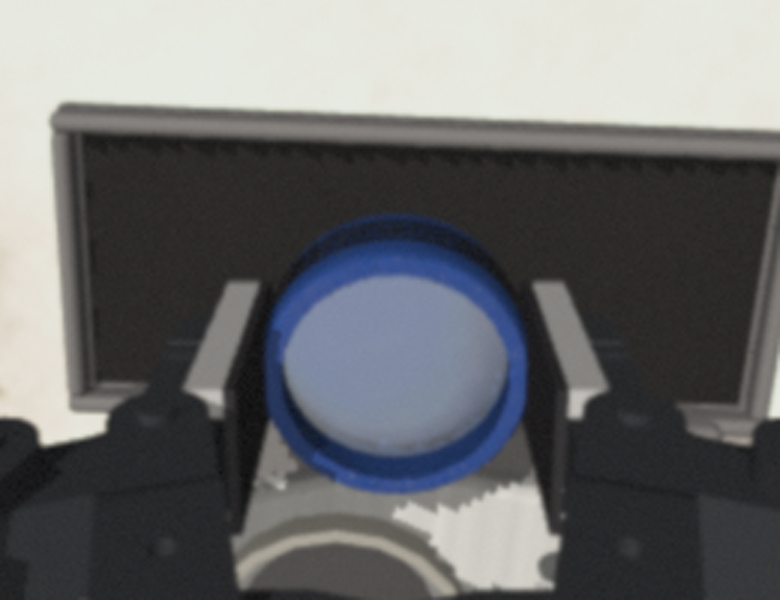

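The lens is gripped between the pads, ring at about crop (397,360). Before placing, I'll check its height and tilt by a silhouette fit.

```bash
cat > fit.py <<'E'
from m import *
from scipy.optimize import least_squares as LS
th=np.linspace(0,2*np.pi,72,endpoint=False)
def poly(c,s,p,R=.0225,h=.019):
    Q=Ro.from_rotvec([p[3],p[4],0]).as_matrix()
    P=[np.array(p[:3])+Q@[R*np.cos(a),R*np.sin(a),z] for z in (0,h) for a in th]
    return cv2.convexHull(np.array([proj(c,X,s) for X in P],np.float32))
def fit(c,s,p0,near,thr=15):
    im=c['pixels'].astype(int);b,r=im[...,0],im[...,2]
    L=blob(im,(b-r>thr)&(b>35),near,300);H=cv2.convexHull(L).reshape(-1,2).astype(float)
    pts=L.reshape(-1,2).astype(float)
    # keep contour points that lie on the hull (concave parts = occlusions)
    pts=[q for q in pts if abs(cv2.pointPolygonTest(H.astype(np.float32).reshape(-1,1,2),(float(q[0]),float(q[1])),True))<1.0]
    f=lambda p:[cv2.pointPolygonTest(poly(c,s,p),(float(q[0]),float(q[1])),True) for q in pts]
    r=LS(f,p0,x_scale=[.01,.01,.01,.1,.1],diff_step=1e-3,loss='soft_l1');
    return r.x,np.sqrt(np.mean(np.square(f(r.x)))),len(pts)
E
python3 - <<'E'
from fit import *
s=arm.sense();c=arm.camera('wrist')
for thr in (15,30):
  p,e,n=fit(c,s,[*s['ee_pos'][:2],.036,.01,.01],proj(c,s['ee_pos'],s),thr); print(p.round(4),e,n, 'tcp',np.round(s['ee_pos'],4))
E
```

```text
[ 0.4711 -0.0681  0.0273 -0.0013 -0.0709] 0.5402500820539855 247 tcp [ 0.4655 -0.0696  0.0402]
[ 0.4731 -0.0678  0.0241 -0.0836  0.2522] 1.308507432638159 222 tcp [ 0.4655 -0.0696  0.0402]
```

```bash
python3 - <<'E'
from fit import *
s=arm.sense();c=arm.camera('wrist')
im=c['pixels'].astype(int);b,r=im[...,0],im[...,2]
L=blob(im,(b-r>15)&(b>35),proj(c,s['ee_pos'],s),300);H=cv2.convexHull(L)
pts=[q for q in L.reshape(-1,2).astype(float) if abs(cv2.pointPolygonTest(H,(float(q[0]),float(q[1])),True))<1.0]
for z in (.024,.027,.030,.033,.036,.039):
    for t in (False,True):
        f=lambda p:[cv2.pointPolygonTest(poly(c,s,[p[0],p[1],z,0,p[2] if t else 0]),(float(q[0]),float(q[1])),True) for q in pts]
        R=LS(f,[.468,-.068,.01],x_scale=[.01,.01,.1],diff_step=1e-3,loss='soft_l1'); print(z,t,R.x.round(4),np.sqrt(np.mean(np.square(R.fun))).round(3))
c=arm.camera('scene'); o=proj(c,[.467,-.069,.045]).astype(int); print(o)
cv2.imwrite('pics/s3.png',cv2.resize(c['pixels'][o[1]-40:o[1]+35,o[0]-50:o[0]+50],(800,600),interpolation=cv2.INTER_CUBIC))
E
```

```text
Still running in the background as job /tmp/bash_jobs.1000/579c56777f73 (pid 806). You'll get a notice when it ends.
```

```bash
J=/tmp/bash_jobs.1000/579c56777f73; kill -- -$(cat $J/pid); cat $J/stdout; timeout 60 python3 - <<'E'
from h import *
c=arm.camera('scene'); o=proj(c,[.467,-.069,.045]).astype(int); print(o, arm.sense()['clock'])
cv2.imwrite('pics/s3.png',cv2.resize(c['pixels'][o[1]-40:o[1]+35,o[0]-50:o[0]+50],(800,600),interpolation=cv2.INTER_CUBIC))
E
```

```text
[339 284] 6.15
```

View pics/s3.png

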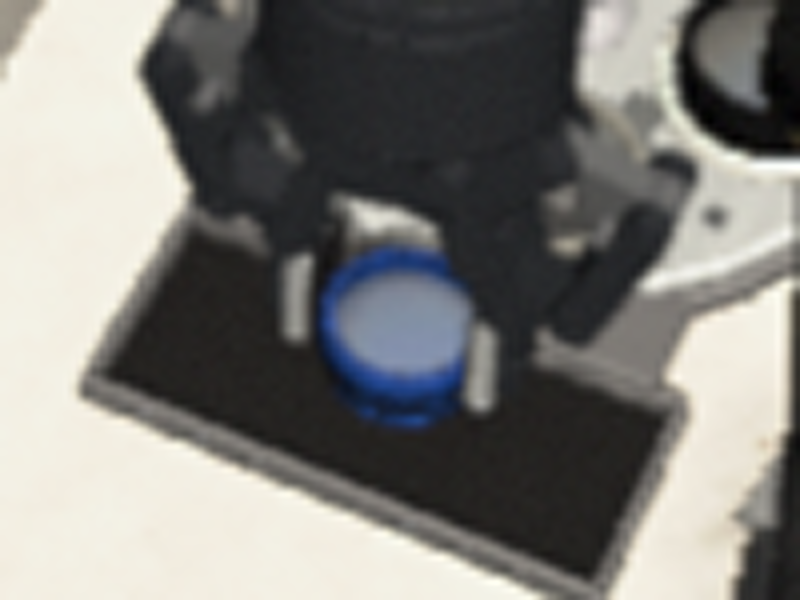

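Lens held between the pads and about level, with the tips at about mid-height. Lifting over the cup.

>>> move_arm([
  [0,0,-0.15],
  [0,0,-0.3],
  [-0.2,-0.03,-0.3],
  [-0.4,-0.055,-0.3],
  [-0.6,-0.085,-0.3],
  [-0.754,-0.107,-0.3],
  [-0.754,-0.107,-0.3],
  [-0.754,-0.107,-0.3],
  [-0.754,-0.107,-0.3],
], twist=[0,0,-0.05,-0.1,-0.137,-0.137,-0.137,-0.137,-0.137], grip=[0.8,0.8,0.8,0.8,0.8,0.8,0.8,0.8,0.8])

```text
clock: 7.05
ee_pos: [0.5409, -0.0658, 0.0703]
tool_rot: [-0.0, -0.202, 0.979, -0.0]
ft_force: [-0.3, -0.8, -0.4]
width: 0.482
grasp_force: 60.7
```

```bash
timeout 60 python3 - <<'E'
from h import *
s=arm.sense();c=arm.camera('wrist')
w,x,y,z=s['tool_rot'];M=Ro.from_quat([x,y,z,w]).as_matrix()
print({k:np.round(s[k],4) for k in ('ee_pos','ft_force','width','q')},'yaw',np.degrees(np.arctan2(M[1,1],M[0,1])),M[:,2].round(4))
print('delta',(M.T@(np.array([.5418,-.0658,.031])-s['ee_pos'])).round(4))
a=cv2.resize(c['pixels'],None,fx=3,fy=3,interpolation=cv2.INTER_CUBIC)
E3=lambda C,R,z,col:cv2.polylines(a,[np.array([3*proj(c,(C[0]+R*np.cos(t),C[1]+R*np.sin(t),z),s)+1 for t in np.linspace(0,6.28,60)],int)],True,col,1)
E3((.5425,-.0658),.028,.032,(0,0,255)); ax=(.5975,-.0425); E3(ax,.095,.026,(0,255,0)); E3(ax,.017,.093,(0,255,255))
L=s['ee_pos']-M[:,0]*.0007; E3(L,.0225,s['ee_pos'][2]+.014,(255,0,255))
cv2.imwrite('pics/w4.png',a[420:1020,560:1360])
E
```

```text
{'ee_pos': array([ 0.5409, -0.0658,  0.0703]), 'ft_force': array([-0.3114, -0.8301, -0.352 ]), 'width': np.float64(0.4819), 'q': array([ 0.2102,  0.9114, -0.283 ,  1.7487,  0.4402,  0.5454,  1.6278])} yaw 113.26674269682046 [-8.e-04 -3.e-04 -1.e+00]
delta [-0.0009 -0.0003  0.0393]
```

View pics/w4.png

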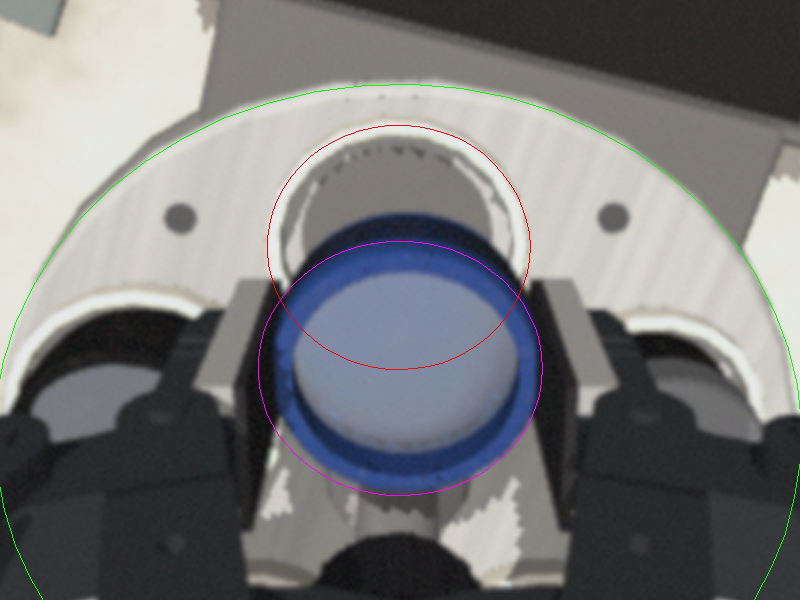

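The overlay fits: red cup rim and green platter edge lie on their images, and the magenta lens top matches the ring's upper and lower edges (its sides are hidden by the pads). So the lens is level, 5 mm below the TCP. Lowering in small steps.

>>> move_arm([
  [-0.01,0,0.15],
  [-0.01,0,0.28],
  [-0.01,0,0.32],
  [-0.01,0,0.34],
  [-0.01,0,0.34],
  [-0.01,0,0.34],
], twist=[0,0,0,0,0,0], grip=[0.8,0.8,0.8,0.8,0.8,0.8])

```text
clock: 7.7
ee_pos: [0.5426, -0.0654, 0.0367]
tool_rot: [0.0, -0.202, 0.979, -0.0]
ft_force: [-0.2, 0.4, -0.3]
width: 0.483
grasp_force: 60.7
```

>>> move_arm([
  [0,0,0.01],
  [0,0,0.02],
  [0,0,0.03],
  [0,0,0.03],
], twist=[0,0,0,0], grip=[0.8,0.8,0.8,0.8])

```text
clock: 8.1
ee_pos: [0.5425, -0.0653, 0.0332]
tool_rot: [-0.0, -0.202, 0.979, -0.0]
ft_force: [0.1, 1.0, -1.6]
width: 0.486
grasp_force: 60.7
```

>>> move_arm([
  [0,0,0.01],
  [0,0,0.015],
  [0,0,0.02],
  [0,0,0.02],
], twist=[0,0,0,0], grip=[0.8,0.8,0.8,0.8])

```text
clock: 8.5
ee_pos: [0.5425, -0.0653, 0.0313]
tool_rot: [-0.0, -0.202, 0.979, -0.0]
ft_force: [-0.7, 0.5, -0.1]
width: 0.48
grasp_force: 60.7
```

>>> move_arm([
  [0,0,0.004],
  [0,0,0.008],
  [0,0,0.008],
], twist=[0,0,0], grip=[0.8,0.8,0.8])

```text
clock: 8.8
ee_pos: [0.5426, -0.0654, 0.0312]
tool_rot: [0.0, -0.202, 0.979, -0.0]
ft_force: [-3.9, -0.1, 15.4]
width: 0.481
grasp_force: 62.2
```

>>> move_arm([
  [0,0,0],
  [0,0,0],
  [0,0,0],
  [0,0,0],
  [0,0,0],
  [0,0,0],
  [0,0,-0.05],
  [0,0,-0.15],
  [0,0,-0.3],
  [0,0,-0.5],
  [0,0,-0.8],
  [0,0,-0.8],
], twist=[0,0,0,0,0,0,0,0,0,0,0,0], grip=[0.5,0.48,0.45,0.4,0.35,0.35,0.35,0.35,0.35,0.35,0.35,0.35])

```text
clock: 10.0
ee_pos: [0.5439, -0.0654, 0.1143]
tool_rot: [0.002, -0.202, 0.979, -0.001]
ft_force: [0.3, 0.8, -1.0]
width: 0.653
grasp_force: 0.0
```

```bash
timeout 60 python3 - <<'E'
from h import *
s=arm.sense();c=arm.camera('wrist')
w,x,y,z=s['tool_rot'];M=Ro.from_quat([x,y,z,w]).as_matrix()
print({k:np.round(s[k],4) for k in ('ee_pos','ft_force','width','q')},'yaw',np.degrees(np.arctan2(M[1,1],M[0,1])))
print('delta to knob',(M.T@(np.array([.5975,-.0425,.068])-s['ee_pos'])).round(4))
a=cv2.resize(c['pixels'],None,fx=3,fy=3,interpolation=cv2.INTER_CUBIC)
E3=lambda C,R,z,col:cv2.polylines(a,[np.array([3*proj(c,(C[0]+R*np.cos(t),C[1]+R*np.sin(t),z),s)+1 for t in np.linspace(0,6.28,60)],int)],True,col,1)
E3((.5425,-.0658),.028,.032,(0,0,255)); E3((.5425,-.0658),.0225,.045,(255,0,255)); E3((.5975,-.0425),.017,.093,(0,255,255))
o=3*proj(c,(.5425,-.0658,.035),s); x0=int(o[0])-400;y0=max(0,int(o[1])-250); print(x0,y0)
cv2.imwrite('pics/w5.png',a[y0:y0+600,x0:x0+800])
E
```

```text
{'ee_pos': array([ 0.5439, -0.0654,  0.1143]), 'ft_force': array([ 0.2795,  0.7693, -1.0113]), 'width': np.float64(0.6532), 'q': array([ 0.231 ,  0.8427, -0.3243,  1.7174,  0.408 ,  0.6437,  1.6559])} yaw 113.25724495179267
delta to knob [-0.0581 -0.      0.0465]
562 347
```

View pics/w5.png

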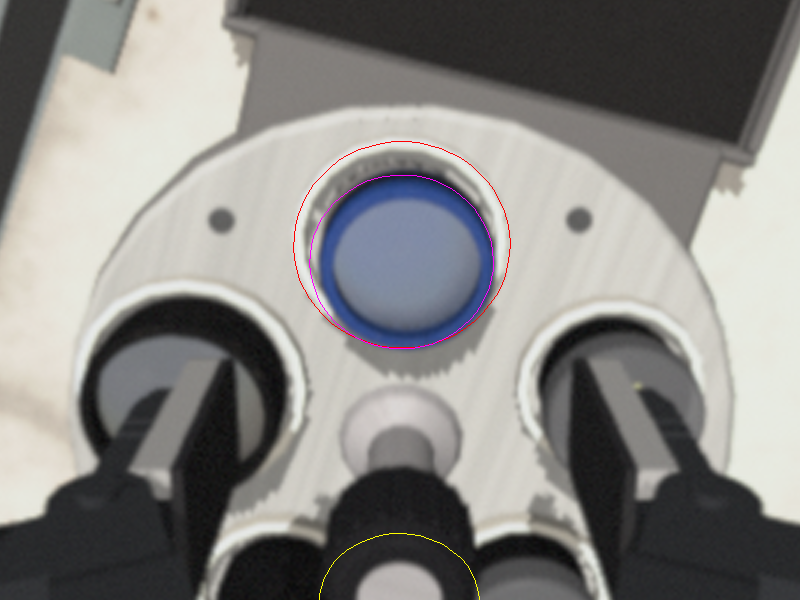

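The used lens lies flat in the cup, centred to about 1–2 mm; ring at (408,262) in the crop. Next, the knob.

>>> move_arm([
  [-0.2,0,0],
  [-0.4,0,0],
  [-0.58,0,0],
  [-0.58,0,0],
  [-0.58,0,0.15],
  [-0.58,0,0.3],
  [-0.58,0,0.46],
  [-0.58,0,0.46],
  [-0.58,0,0.46],
], twist=[0,0,0,0,0,0,0,0,0], grip=[0.3,0.3,0.3,0.3,0.3,0.3,0.3,0.3,0.3])

```text
clock: 10.95
ee_pos: [0.5955, -0.0426, 0.0648]
tool_rot: [-0.0, -0.202, 0.979, -0.0]
ft_force: [-0.8, -0.5, -0.7]
width: 0.697
grasp_force: 0.0
```

>>> move_arm([
  [0,0,0],
  [0,0,0],
  [0,0,0],
  [0,0,0],
  [0,0,0],
  [0,0,0],
  [0,0,0],
], twist=[0,0,0,0,0,0,0], grip=[0.4,0.5,0.6,0.7,0.9,0.9,0.9])

```text
clock: 11.65
ee_pos: [0.5966, -0.0439, 0.0656]
tool_rot: [0.001, -0.201, 0.98, -0.001]
ft_force: [0.6, -7.3, 10.5]
width: 0.382
grasp_force: 58.6
```

>>> move_arm([
  [0,0,0],
  [0,0,0],
  [0,0,0],
  [0,0,0],
  [0,0,0],
  [0,0,0],
  [0,0,0],
  [0,0,0],
  [0,0,0],
  [0,0,0],
  [0,0,0],
  [0,0,0],
  [0,0,0],
  [0,0,0],
  [0,0,0],
  [0,0,0],
  [0,0,0],
  [0,0,0],
  [0,0,0],
  [0,0,0],
], twist=[0.01,0.03,0.06,0.1,0.15,0.2,0.25,0.3,0.35,0.4,0.45,0.5,0.55,0.6,0.65,0.7,0.74,0.77,0.79,0.8], grip=[0.9,0.9,0.9,0.9,0.9,0.9,0.9,0.9,0.9,0.9,0.9,0.9,0.9,0.9,0.9,0.9,0.9,0.9,0.9,0.9])

```text
clock: 13.65
ee_pos: [0.597, -0.0421, 0.0656]
tool_rot: [0.001, 0.413, 0.911, 0.001]
ft_force: [5.2, 2.5, 9.0]
width: 0.376
grasp_force: 58.7
```

```bash
timeout 60 python3 - <<'E'
from h import *
s=arm.sense();w,x,y,z=s['tool_rot'];M=Ro.from_quat([x,y,z,w]).as_matrix()
print({k:np.round(s[k],4) for k in ('ee_pos','ft_force','width','q')},'yaw',np.degrees(np.arctan2(M[1,1],M[0,1])))
E
```

```text
{'ee_pos': array([ 0.597 , -0.0421,  0.0656]), 'ft_force': array([5.2175, 2.4859, 8.9937]), 'width': np.float64(0.3759), 'q': array([ 0.0074,  0.9639,  0.0201,  1.5565, -0.029 ,  0.6183,  0.7618])} yaw 41.220197869118365
```

>>> move_arm([
  [0,0,0],
  [0,0,0],
  [0,0,0],
  [0,0,0],
  [0,0,0],
  [0,0,0],
  [0,0,0],
  [0,0,0],
  [0,0,0],
  [0,0,0],
  [0,0,0],
  [0,0,0],
  [0,0,0],
  [0,0,0],
  [0,0,0],
  [0,0,0],
  [0,0,0],
  [0,0,0],
  [0,0,0],
  [0,0,0],
], twist=[0.01,0.03,0.07,0.12,0.18,0.24,0.3,0.36,0.42,0.48,0.54,0.6,0.66,0.72,0.78,0.84,0.89,0.93,0.95,0.96], grip=[0.9,0.9,0.9,0.9,0.9,0.9,0.9,0.9,0.9,0.9,0.9,0.9,0.9,0.9,0.9,0.9,0.9,0.9,0.9,0.9])

```text
clock: 15.65
ee_pos: [0.5993, -0.0421, 0.0657]
tool_rot: [0.002, 0.924, 0.381, 0.004]
ft_force: [22.5, 1.0, -2.6]
width: 0.378
grasp_force: 59.6
```

```bash
timeout 60 python3 - <<'E'
from h import *
s=arm.sense();w,x,y,z=s['tool_rot'];M=Ro.from_quat([x,y,z,w]).as_matrix()
print({k:np.round(s[k],4) for k in ('ee_pos','ft_force','width','q')},'yaw',np.degrees(np.arctan2(M[1,1],M[0,1])))
c=arm.camera('top')
ax=np.array([.5975,-.0425]);fr=np.radians(-171.3);f=ax+.06*np.array([np.cos(fr),np.sin(fr)]);print('front',f)
a=cv2.resize(c['pixels'][155:295,300:440],None,fx=4.286,fy=4.286,interpolation=cv2.INTER_CUBIC)
for R,z,col in ((.019,.026,(0,255,0)),(.0255,.032,(0,0,255))):
    cv2.polylines(a,[np.array([(proj(c,(f[0]+R*np.cos(t),f[1]+R*np.sin(t),z))-[299.6,154.6])*4.286 for t in np.linspace(0,6.28,50)],int)],True,col,1)
cv2.imwrite('pics/t5.png',a)
E
```

```text
{'ee_pos': array([ 0.5993, -0.0421,  0.0657]), 'ft_force': array([22.4987,  0.9928, -2.6176]), 'width': np.float64(0.3776), 'q': array([-0.1772,  1.0089,  0.4132,  1.5602, -0.5664,  0.6859, -0.2813])} yaw -45.15162692904036
front [ 0.53819037 -0.05157565]
```

View pics/t5.png

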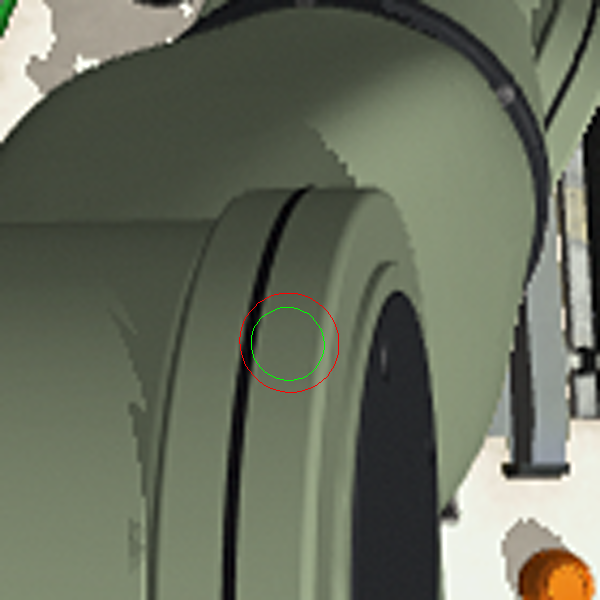

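The top view is blocked by the arm (only the forearm shows at the target, (288,343)). I'll measure the platter angle numerically from the wrist camera, using the blue lens and the screw dots.

```bash
cat > ang.py <<'E'
from m import *
s=arm.sense();c=arm.camera('wrist');save(c,'w6.png')
ax=np.array([.5975,-.0425]); print({k:np.round(s[k],4) for k in ('ee_pos','ft_force','qvel','clock')})
im=c['pixels'].astype(int);b,r=im[...,0],im[...,2]
a0=np.radians(44.5);g=ax+.06*np.array([np.cos(a0),np.sin(a0)]);o=proj(c,(*g,.045),s);print('exp lens px',o)
try:
    L=blob(im,(b-r>25)&(b>60),o,100);(u,v),d,_=cv2.fitEllipse(cv2.convexHull(L));p=at(c,u,v,.045,s)[:2]
    print('lens px',u,v,d,p,'r',np.linalg.norm(p-ax),'ang',np.degrees(np.arctan2(*(p-ax)[::-1])),'exp 44.5')
except Exception as e: print(e)
# rectified polar strip of the platter at r=70..90 mm, z=.026: column = degree
A=np.arange(0,360,.5);Rr=np.arange(.0775,.083,.0005);G=cv2.cvtColor(c['pixels'],cv2.COLOR_BGR2GRAY).astype(np.float32)
m=np.array([[proj(c,(ax[0]+q*np.cos(np.radians(a)),ax[1]+q*np.sin(np.radians(a)),.026),s) for a in A] for q in Rr],np.float32)
P=cv2.remap(G,m[...,0],m[...,1],cv2.INTER_LINEAR,borderValue=0).mean(0)
k=np.median(np.stack([np.roll(P,i) for i in range(-14,15)]),0);D=k-P
for i in range(len(A)):
    if D[i]>12 and D[i]==D[np.arange(i-10,i+11)%720].max(): print('dot',A[i],D[i].round(),k[i].round())
e=[(-171.3+36+72*i)%360 for i in range(5)];print('expected dots',np.sort(e).round(1))
E
timeout 100 python3 ang.py
```

```text
{'ee_pos': array([ 0.5993, -0.042 ,  0.0657]), 'ft_force': array([22.2899,  1.0238, -3.2311]), 'qvel': array([ 0.0027, -0.0018, -0.0069,  0.0023,  0.0103, -0.0016,  0.0236]), 'clock': np.float64(15.7)}
exp lens px [322.38670311 127.81348007]
lens px 324.2385559082031 132.77008056640625 (80.15824127197266, 81.20413208007812) [ 0.63916006 -0.00296259] r 0.05743489931781912 ang 43.502521328858116 exp 44.5
dot 8.5 63.0 134.0
dot 63.5 13.0 150.0
dot 81.0 71.0 180.0
dot 107.5 58.0 90.0
dot 140.0 56.0 75.0
dot 154.0 102.0 206.0
dot 204.0 34.0 59.0
dot 224.5 105.0 213.0
dot 240.5 20.0 151.0
dot 296.0 111.0 209.0
dot 337.5 16.0 110.0
expected dots [  8.7  80.7 152.7 224.7 296.7]
```

Dots at 8.5, 81, 224.5 and 296° match the expected angles to within 0.7°, so the cone is at the front to within 1 mm. I'll ease the side load and settle.

>>> move_arm([
  [0.005,0.005,0],
  [0.01,0.01,0],
  [0.01,0.01,0],
  [0.01,0.01,0],
  [0.01,0.01,0],
  [0.01,0.01,0],
  [0.01,0.01,0],
  [0.01,0.01,0],
], twist=[0,0,0,0,0,0,0,0], grip=[0.9,0.9,0.9,0.9,0.9,0.9,0.9,0.9])

```text
clock: 16.55
ee_pos: [0.5993, -0.0421, 0.0657]
tool_rot: [0.001, 0.924, 0.382, 0.002]
ft_force: [11.7, 0.3, 5.1]
width: 0.378
grasp_force: 60.5
```

```bash
timeout 100 python3 ang.py
```

```text
{'ee_pos': array([ 0.5993, -0.0421,  0.0657]), 'ft_force': array([11.6524,  0.318 ,  5.0754]), 'qvel': array([ 0.0017, -0.0014,  0.0012, -0.0009, -0.0002,  0.0003,  0.0002]), 'clock': np.float64(16.55)}
exp lens px [322.5741823  127.81101343]
lens px 324.3782958984375 132.78208923339844 (80.20978546142578, 81.19535827636719) [ 0.63914195 -0.00294994] r 0.057430474553804615 ang 43.52411861456863 exp 44.5
dot 8.5 63.0 134.0
dot 63.5 13.0 150.0
dot 81.0 72.0 182.0
dot 107.5 58.0 89.0
dot 140.5 56.0 75.0
dot 154.0 103.0 206.0
dot 204.5 38.0 68.0
dot 225.0 106.0 213.0
dot 240.5 23.0 154.0
dot 296.0 110.0 209.0
dot 337.5 17.0 109.0
expected dots [  8.7  80.7 152.7 224.7 296.7]
```

Everything is at rest, aligned and gripped, so I'm handing in.

```bash
timeout 100 python3 -c "
from cell import arm
print(arm.job_done())"
```

```text
the job is handed in; nothing more can be done
None
```

I set the used lens flat in the empty cup, turned the stand until the contact lens was at the front (within about 1 mm by measurement), and handed the job in with the knob still gripped; no verdict came back.

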